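# Lock the draining hook and hang the wire basket

## Task

Push the sliding double hook along its rail to the robot's left until it is fully home against its stop, then swing the red cam lever right over to the same side to lock it there. After that, hang the wire basket by its handle on both prongs of the hook and leave it hanging freely, level and at rest over the drip tray, without shifting or knocking over the flask, the oil bottle or the beaker.

Things in the scene. Friction and masses are not known exactly. Their poses are not given: they have to be found in the camera images.
- frame: fixed steel lattice. Origin on the table below its rail; x away from the robot, y left along the rail. 20 mm posts at y -160 and +190 mm; 16 mm rail at x 0, height 215; a second 16 mm bar above it at x +10, height 335 mm, which an upright gripper over the hook would strike: lean the tool back towards the robot 25 to 45 degrees. Blue drip tray 18 mm high at x -170 to 0, y -35 to +135
- hook (a joint): travel of the sliding double hook along the rail (m): 0 at its right (-y) end, 0.120 fully home at its left (+y) stop, where the hook block's middle is at frame y +50 mm. It starts between 0 and 0.05 and slides with a few newtons
- hook_push (a point): middle of the right (-y) side face of the black hook block, to push towards frame +y; moves with the slide. The block spans frame x -46 to +14 mm, 84 mm in y, heights 191 to 241 mm; two brass prongs of 8 mm diameter stick out of its front
- hook_seat (a point): midway between the hook's prongs: where the axis of the basket's handle lies when hung (frame x -80, height 232 mm); axes as the frame's. The prongs, 32 mm to either side in y, dip into a V here and end 20 mm nearer the robot in upturned tips 250 mm high; the block's front is 34 mm behind. Bring the bar in above the tips, along y, and lower it into the V
- lever (a joint): angle of the red cam lever about its upright pivot (rad): 0 open, handle to frame -x (at the robot); 1.6 locked, handle to frame +y. Starts between 0 and 0.22; stays where left (2 N at the knob). Its tongue swings in behind a tooth on the hook block's arm and draws in the last few mm; swung over too early it bars the hook's way home instead
- lever_knob (a point): middle of the upright red knob at the lever's end: 18 mm diameter, 238 to 283 mm above the table, 72 mm from the pivot; moves with the lever. Push it sideways
- lever_pivot (a point): fixed point on the lever's pivot axis at the height of the knob's middle (262 mm); frame x = -30, y = +165 mm. Axes as the frame's
- basket: loose stainless wire basket, 80 (x) x 104 (y) x 60 mm high, 0.2 to 0.35 kg. Origin at the centre of its underside, z up. Fixed stiff wire handle, 7 mm diameter, in the plane x = 0: uprights at y +-56 mm, a level top bar along y with its axis 130 mm above the underside
- basket_handle (a point): middle of the basket handle's top bar, on the blue grip sleeve of 12 mm diameter that covers y = -18 to +18 mm; axes as the basket's (bar along y). Pinch it across x, from above or tilted
- flask: bystander: three-necked glass flask, 108 mm diameter, 150 mm high; origin at the centre of its underside. Leave alone
- oil_bottle: bystander: amber bottle, 68 mm diameter, 160 mm high; origin at the centre of its underside. Leave alone
- beaker: bystander: glass beaker, 72 mm diameter, 85 mm high; origin at the centre of its underside. Leave alone

How it is judged:
By the outcome, as a careful person would: the job done as asked, in the order asked, and still so for the second after the job is handed in, with the robot touching nothing.
It also fails if it takes over 64 s, if anything falls off the work surface, if the arm or the gripper's body presses on something with over 40 N, if the wrist force passes 120 N, or if a joint passes its speed limit or range.

## Robot

A 7-joint arm with a two-finger parallel gripper is mounted at the origin on the work surface. World frame = base frame: x ahead of the robot, y to its left, z up, the work surface at z = 0. Lengths are in m, angles in rad, forces in N, time in s.
With the tool pointing down it reaches from about 0.4 to 0.875 m from the base axis. Payload 6.5 kg.
Tool frame: the origin (TCP) lies at the very end of the fingers, on their centre line; the grasp point (between the pads) lies 19 mm behind it; y points along the fingers, x is the direction in which the jaws open and shut, and the axes are right-handed (so a half turn about y gives the same grasp; the last joint's range is limited). The gripper opens to 88 mm and grips with 3 to 60 N. Pads are 18 mm wide; open, the fingers measure 123 mm over their backs; the gripper's body (75 mm by 187 mm) begins 45 mm behind the grasp point.
Start: joints at [-1.223, 0.536, -0.004, 1.538, 0.003, 1.067, -0.071], TCP at [0.261, 0.595, 0.239] pointing down, gripper open.
Joint ranges: [-2.7, 2.7], [-0.37, 2.16], [-1.27, 1.26], [0.24, 2.4], [-1.31, 4.45], [0.19, 1.91], [-2.76, 2.76]. Speed limits (rad/s): [2.39, 2.39, 3.14, 3.14, 3.14, 3.14, 3.14].

## Interface

Orientations are given as a unit quaternion [x, y, z, w].
In Python, from rig import ctrl, snapshot gives the robot as it stands. The module is installed in compiled form; this text tells all that it offers.
- The arm moves only by the tool drive_tool, never from a script. Its argument "rows" is a list of rows, each an object with "offset": the shift along the tool's x, y, z in mm, a list of three; "twist": the turn, a rotation vector about the tool's x, y, z in degrees, a list of three. In form: [{"offset": [dx, dy, dz], "twist": [ax, ay, az]}, ...]. A call has 1 to 10 rows; each row shifts and turns the commanded pose from where the row before left it, along the tool's axes as they then stand; what a row does not reach is not made up. A row lasts 1/8 s, in which the tool goes at most 62.5 mm and 10.7 degrees, less where a joint would pass 70% of its speed; a pose out of reach is approached as far as the arm can. A call with a gripper value outside its range is refused whole. "jaw" is the opening, from 0 (shut) to 1 (fully open), set as the call begins (left out, the last holds). The fingers move at their own pace and stop on an object; "force" is the grip in N (left out, the last holds). Time passes only in rows, so rows that do not move let the fingers close. It gives the time, the measured TCP pose, the force and the opening at its end, in the units of the state.
- ctrl.sense(): the state, without advancing time (a new reading comes with each control period).
- snapshot(name): name is "scene" or "top" or "wrist"; returns a dict with "color" (420x560x3 uint8, red, green, blue), "fx", "fy", "cx", "cy" (pixels), "rvec" (rotation vector, rad) and "tvec" (3), from world to camera coordinates, as OpenCV has them. Camera axes: x right, y down, z forward; pixel columns grow to the right and rows downward; lengths in m; the calibration is good to about 2 mm. A picture is of the moment at which its call begins. There is no depth.
- ctrl.finish_job(): hands the job in, once; it reports no verdict.
The state is a dict: "t": time; "joint_positions": joint angles; "dq": joint speeds; "effort": joint torques, N m; "position": TCP position; "orientation": TCP orientation; "force": force on the tool from outside, world axes, zero at the start; "wrist_torque": the same for the moment, N m; "width": finger opening in m.
Only numpy, scipy, OpenCV 4.12 (cv2) and the standard library are available. Lean on these libraries where they do the work, as an engineer would, in place of code of your own. Each camera call takes 0.05 s, during which the arm holds its last target. There are 200 camera calls.

## Working session

There is one attempt and no reset: what is moved stays moved. The work goes in short steps, Python scripts to look and compute and a tool call to move; the robot and the scene stay as the last step left them, time stands still between calls to the robot, and variables do not carry over. Pictures are saved under pics/ and viewed, about 8 in all and at most 12, crops included, and the job is handed in when it is done.

Besides the shell and the picture viewer there is one more tool, called after "Emit:" in YAML: its name, and indented under it one key for each argument. drive_tool: Moves the arm, as the interface text tells. Its arguments: {"type":"object","properties":{"rows":{"type":"array","items":{"type":"object","properties":{"offset":{"type":"array","items":{"type":"number"}},"twist":{"type":"array","items":{"type":"number"}}}}},"jaw":{"type":"number"},"force":{"type":"number"}},"required":["rows"]}

```bash
mkdir -p pics
python3 - <<'E'
from rig import ctrl,snapshot
import cv2,pickle
print(ctrl.sense())
d={}
for n in("scene","top"):
    s=snapshot(n);d[n]=s
    print(n,{k:s[k] for k in s if k!="color"})
    cv2.imwrite(f"pics/{n}0.png",cv2.resize(s["color"][:,:,::-1],(800,600),interpolation=cv2.INTER_CUBIC))
pickle.dump(d,open("d0.pkl","wb"))
E
```

```text
{'t': 0.0, 'joint_positions': array([-1.22319658,  0.53716261, -0.00444941,  1.53882949,  0.00258051,
        1.06729244, -0.0712124 ]), 'dq': array([ 0.00141783, -0.00102497,  0.00166951, -0.00033003,  0.00178549,
        0.00093765,  0.00084946]), 'effort': array([-1.40455895e-04, -5.70989656e+01,  9.90713909e-01, -2.51609480e+01,
       -5.62749000e-02,  1.79162779e-02,  1.61678140e-04]), 'position': array([0.26112348, 0.59459378, 0.23785828]), 'orientation': array([ 0.59239341,  0.38616157, -0.38711884, -0.5916826 ]), 'force': array([-0.43319198, -0.4747503 ,  0.13020706]), 'wrist_torque': array([ 0.01785299,  0.02216792, -0.01451544]), 'width': 0.08787184635987037}
scene {'fx': 544.1991360657859, 'fy': 544.1991360657859, 'cx': 286.3906618562584, 'cy': 209.92760462424133, 'rvec': array([ 0.72778448,  2.69669789, -0.94788847]), 'tvec': array([ 0.43903849, -0.11596275,  2.00791444])}
top {'fx': 447.20306529547815, 'fy': 447.20306529547815, 'cx': 278.5915107113679, 'cy': 202.65633149794346, 'rvec': array([ 2.11045541, -2.1468896 ,  0.21456931]), 'tvec': array([0.0334954 , 0.57054381, 1.29262949])}
```

View pics/scene0.png

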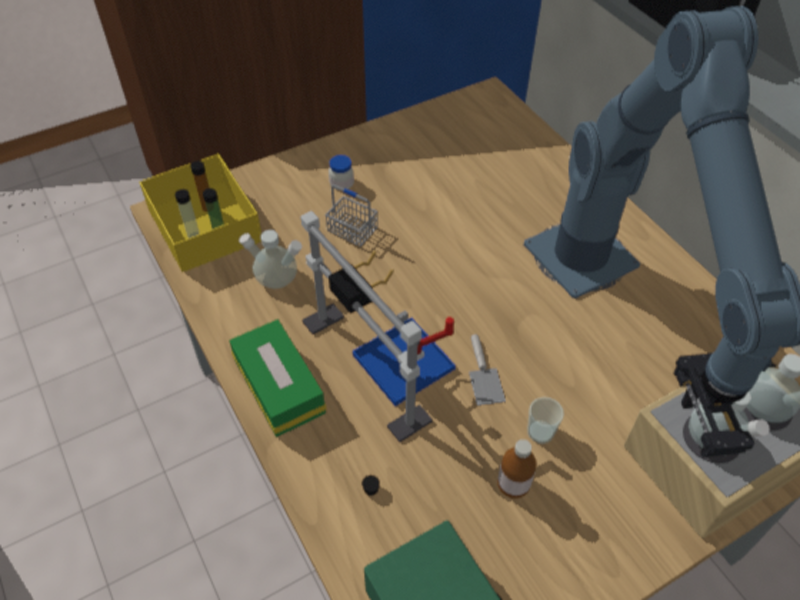

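View pics/top0.png

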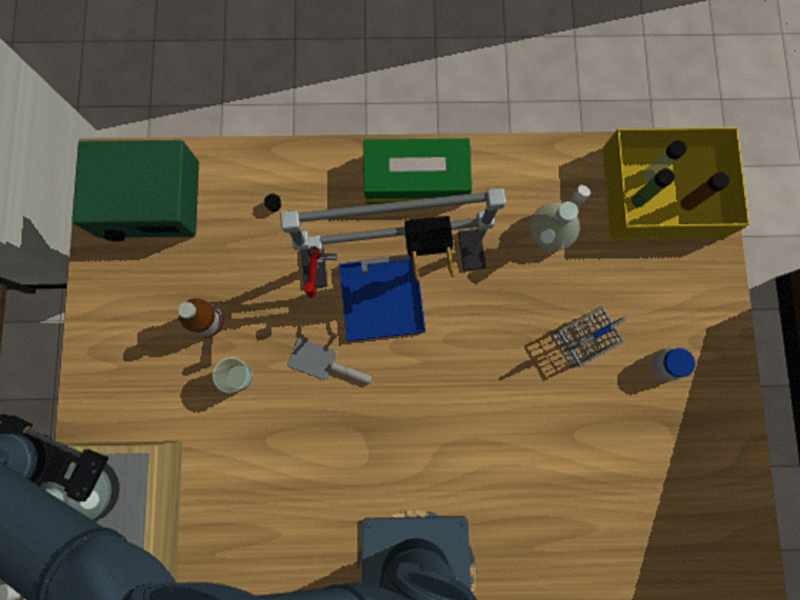

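Scene view: hook on the rail, near the right post (~350,287), lever knob (~449,325), basket (~352,215). Top view: rail from (300,240) to (495,228), knob (311,290), basket (575,343), with the handle leaning outwards by perspective.

```bash
cat > h.py <<'E'
import numpy as np,cv2,pickle
from rig import ctrl,snapshot
from scipy.spatial.transform import Rotation as R
def KR(s): return np.array([[s["fx"],0,s["cx"]],[0,s["fy"],s["cy"]],[0,0,1]]),R.from_rotvec(s["rvec"]).as_matrix(),np.array(s["tvec"])
def atz(s,u,v,z):
    K,r,t=KR(s);d=r.T@np.linalg.inv(K)@[u,v,1];c=-r.T@t
    return c+d*(z-c[2])/d[2]
def proj(s,p):
    K,r,t=KR(s);q=K@(r@np.asarray(p)+t);return q[:2]/q[2]
def crop(s,x0,y0,w,h,k,name,marks=()):
    im=s["color"][:,:,::-1].copy()
    im=cv2.resize(im[y0:y0+h,x0:x0+w],None,fx=k,fy=k,interpolation=cv2.INTER_CUBIC)
    for p in marks:
        a=(proj(s,p)-[x0,y0])*k+k/2
        cv2.circle(im,tuple(int(v) for v in a),3,(255,0,255),1)
    cv2.imwrite("pics/"+name,im)
E
python3 - <<'E'
from h import *
d=pickle.load(open("d0.pkl","rb"))
crop(d["top"],190,125,260,150,3,"c_top.png")
crop(d["scene"],160,105,180,195,3,"c_scene.png")
E
```

```text
(no output)
```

View pics/c_top.png

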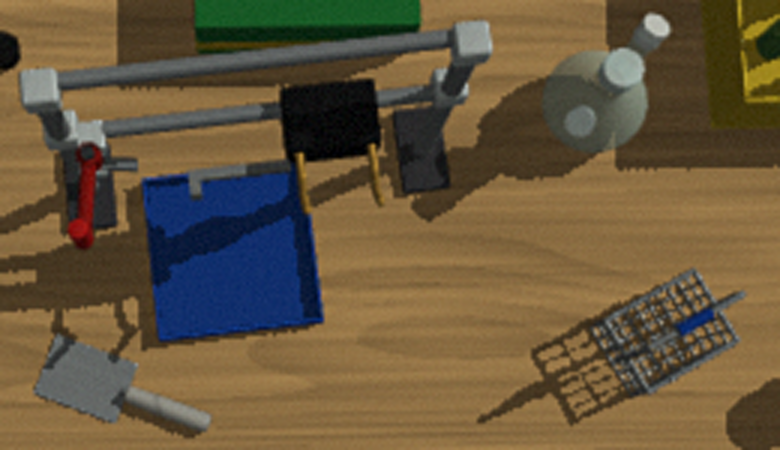

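View pics/c_scene.png

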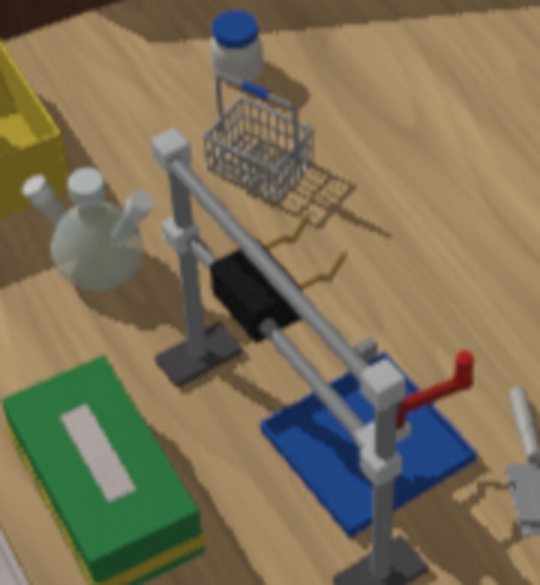

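```bash
cat > fit.py <<'E'
from h import *
from scipy.optimize import least_squares
d=pickle.load(open("d0.pkl","rb"));T,S=d["top"],d["scene"]
def ct(u,v): return T,190+(u+.5)/3-.5,125+(v+.5)/3-.5
def cs(u,v): return S,160+(u+.5)/3-.5,105+(v+.5)/3-.5
def W(p,P): c,s=np.cos(p[2]),np.sin(p[2]);return np.array([p[0]+c*P[0]-s*P[1],p[1]+s*P[0]+c*P[1],P[2]])
obs=[((0,.135,.018),ct(142,178)),((-.17,.135,.018),ct(162,341)),((-.17,-.035,.018),ct(322,322)),
((0,-.035,.018),cs(262,428)),((0,.135,.018),cs(352,532)),((-.17,.135,.018),cs(475,455)),
((.01,.19,.335),ct(40,88)),((.01,-.16,.335),ct(472,42)),((.01,.19,.335),cs(381,385)),((.01,-.16,.335),cs(172,152))]
f=lambda p:np.concatenate([proj(c[0],W(p,P))-c[1:] for P,c in obs])
r=least_squares(f,[.7,0,0],loss="soft_l1");p=r.x;print("frame",p,np.round(f(p).reshape(-1,2),1).tolist())
def fr(w): c,s=np.cos(p[2]),np.sin(p[2]);a=np.array(w)[:2]-p[:2];return np.array([c*a[0]+s*a[1],-s*a[0]+c*a[1]])
for uv in[(281,86),(375,80)]: print("block rear top",fr(atz(*ct(*uv),.241)))
print("prong tips",fr(atz(*ct(308,210),.25)),fr(atz(*ct(381,204),.25)))
print("scene prong tips",fr(atz(*cs(306,215),.25)),fr(atz(*cs(344,255),.25)))
print("knob",fr(atz(*ct(81,228),.283)),fr(atz(*cs(464,356),.283)), "pivot",fr(atz(*ct(89,152),.262)))
for c in[ct(696,320),ct(745,294),cs(256,91),cs(218,77),cs(297,106)]: print("handle",atz(*c,.13))
np.save("frame.npy",p)
for n,P in[("seat home",(-.08,.05,.232)),("pivot",(-.03,.165,.262)),("seat tip",(-.1,.05,.25))]:print(n,W(p,P))
for n,u,v,z in[("flask",595,100,.06),]:print(n,atz(*ct(u,v),z))
print("bottle top",atz(T,187/800*560,311*.7,.16),"beaker",atz(T,232*.7,372*.7,.085))
E
python3 fit.py
```

```text
frame [0.64950416 0.01873584 0.09441593] [[-0.5, 0.7], [-1.9, 0.5], [0.3, 0.7], [-0.5, -2.8], [-0.5, -1.2], [1.2, -1.5], [-0.2, -0.6], [-1.0, -0.3], [-0.8, 0.5], [-1.0, -0.1]]
block rear top [ 0.01746203 -0.00882571]
block rear top [ 0.01390248 -0.09182006]
prong tips [-0.09762997 -0.01869361] [-0.09930263 -0.08166119]
scene prong tips [-0.09511364 -0.07873453] [-0.09563938 -0.01225437]
knob [-0.09874941  0.17234394] [-0.09845834  0.17658892] pivot [-0.02925076  0.1620742 ]
handle [ 0.46798227 -0.37602197  0.13      ]
handle [ 0.49179095 -0.42424034  0.13      ]
handle [ 0.4657005  -0.37127002  0.13      ]
handle [ 0.4940577  -0.41535511  0.13      ]
handle [ 0.4354741  -0.32457017  0.13      ]
seat home [0.56514668 0.06097109 0.232     ]
pivot [0.60408228 0.18017268 0.262     ]
seat tip [0.54523576 0.05908558 0.25      ]
flask [ 0.70364308 -0.31376789  0.06      ]
bottle top [0.5153456  0.43072434 0.16      ] beaker [0.4023138  0.35952745 0.085     ]
```

```bash
cat >> h.py <<'E'
F=np.load("frame.npy")
def Fp(P):
    c,s=np.cos(F[2]),np.sin(F[2]);P=np.array(P)/1000;return np.array([F[0]+c*P[0]-s*P[1],F[1]+s*P[0]+c*P[1],P[2]])
def toF(w):
    c,s=np.cos(F[2]),np.sin(F[2]);a=np.array(w)-[F[0],F[1],0];return 1000*np.array([c*a[0]+s*a[1],-s*a[0]+c*a[1],a[2]])
def ori(yaw,lean,sg=1):
    c,s=np.cos(yaw),np.sin(yaw);a=np.radians(lean)
    y=np.array([c*np.sin(a),s*np.sin(a),-np.cos(a)]);x=sg*np.array([c*np.cos(a),s*np.cos(a),np.sin(a)])
    return R.from_matrix(np.c_[x,y,np.cross(x,y)])
def plan(yaw,lean,pts,sg=1):
    """twist to the orientation, then offsets in the new tool axes through the points (world)"""
    s=ctrl.sense();q=R.from_quat(s["orientation"]);o=ori(yaw,lean,sg)
    print("twist",np.degrees((q.inv()*o).as_rotvec()).round(1),"pos",s["position"].round(4),"frame",toF(s["position"]).round(1))
    p=s["position"]
    for t in pts:
        print("off",(1000*o.inv().apply(np.array(t)-p)).round(1));p=np.array(t)
E
python3 - <<'E'
from h import *
s=ctrl.sense();print(R.from_quat(s["orientation"]).as_matrix().round(2))
for sg in(1,-1): plan(F[2],45,[],sg)
z=s["position"]+[0,0,.2]
plan(F[2],45,[z,[.35,.3,.42],Fp([-180,-115,380]),Fp([-150,-115,316]),Fp([-42,-115,208])],-1)
plan(F[2],45,[z],1)
E
```

```text
[[ 0.4  -0.   -0.92]
 [ 0.92 -0.    0.4 ]
 [-0.   -1.   -0.  ]]
twist [-23.8  57.6 -40.7] pos [0.2611 0.5947 0.238 ] frame [-332.4  610.   238. ]
twist [ -46.4 -111.9   27.2] pos [0.2611 0.5947 0.238 ] frame [-332.4  610.   238. ]
twist [ -46.4 -111.9   27.2] pos [0.2611 0.5947 0.238 ] frame [-332.4  610.   238. ]
off [-141.4 -141.4   -0. ]
off [-30.2  55.6 301.7]
off [-36.5  93.1 423.2]
off [24.  66.5  0. ]
off [ -0.  152.7  -0. ]
twist [-23.8  57.6 -40.7] pos [0.2611 0.5947 0.238 ] frame [-332.4  610.   238. ]
off [ 141.4 -141.4    0. ]
```

Emit:
drive_tool:
  rows:
    - {"offset": [0,-50,0],"twist": [0,0,0]}
    - {"offset": [0,-50,0],"twist": [0,0,0]}
    - {"offset": [0,-50,0],"twist": [0,0,0]}
    - {"offset": [0,-50,0],"twist": [0,0,0]}
    - {"offset": [0,0,60],"twist": [0,10,0]}
    - {"offset": [0,0,60],"twist": [0,10,0]}
    - {"offset": [0,0,60],"twist": [0,10,0]}
    - {"offset": [0,0,60],"twist": [0,10,0]}
    - {"offset": [0,0,60],"twist": [0,10,0]}
    - {"offset": [0,0,60],"twist": [0,10,0]}
  jaw: 0

```text
t: 1.35
position: [0.0561, 0.827, 0.4385]
orientation: [-0.703, -0.042, 0.066, 0.707]
force: [6.4, 0.7, 0.7]
width: 0.0005
```

Run:
```python
from h import *
s=ctrl.sense();print(s["t"],s["joint_positions"].round(2),s["width"])
plan(F[2],45,[Fp([-180,-115,400]),Fp([-150,-115,316]),Fp([-42,-115,208])])
```

```text
1.35 [-1.64  0.91  0.4   0.46 -0.36  1.8  -1.31] 0.0005348935448421545
twist [ -1.7   3.  -46.9] pos [0.0561 0.827  0.4385] frame [-514.5  860.6  438.5]
off [ 209.3  263.8 -975.6]
off [-38.2  80.6  -0. ]
off [  0.  152.7   0. ]
```

Emit:
drive_tool:
  rows:
    - {"offset": [27,0,-56],"twist": [0,3,0]}
    - {"offset": [27,0,-56]}
    - {"offset": [27,0,-56]}
    - {"offset": [27,0,-56]}
    - {"offset": [27,0,-56]}
    - {"offset": [27,0,-56]}
    - {"offset": [27,0,-56]}
    - {"offset": [27,0,-56]}
    - {"offset": [27,0,-56]}
    - {"offset": [27,0,-56]}

```text
schema error: expected keys offset, twist
```

Run:
```python
from h import *
s=ctrl.sense();print(s["t"],s["joint_positions"].round(2),s["width"])
plan(F[2],0,[Fp([-180,-115,420])])
plan(F[2],45,[Fp([-180,-115,400]),Fp([-150,-115,316]),Fp([-42,-115,208])])
```

```text
1.35 [-1.64  0.91  0.4   0.46 -0.36  1.8  -1.31] 0.0005348935448421545
twist [-0.4  3.4 -1.9] pos [0.0561 0.827  0.4385] frame [-514.5  860.6  438.5]
off [ 334.5   18.5 -975.6]
twist [ -1.7   3.  -46.9] pos [0.0561 0.827  0.4385] frame [-514.5  860.6  438.5]
off [ 209.3  263.8 -975.6]
off [-38.2  80.6  -0. ]
off [  0.  152.7   0. ]
```

Emit:
drive_tool:
  rows:
    - {"offset": [22,0,-57],"twist": [0,3.5,-2]}
    - {"offset": [22,0,-57],"twist": [0,0,0]}
    - {"offset": [22,0,-57],"twist": [0,0,0]}
    - {"offset": [22,0,-57],"twist": [0,0,0]}
    - {"offset": [22,0,-57],"twist": [0,0,0]}
    - {"offset": [22,0,-57],"twist": [0,0,0]}
    - {"offset": [22,0,-57],"twist": [0,0,0]}
    - {"offset": [22,0,-57],"twist": [0,0,0]}
    - {"offset": [22,0,-57],"twist": [0,0,0]}
    - {"offset": [22,0,-57],"twist": [0,0,0]}

```text
t: 2.6
position: [0.3346, 0.2891, 0.437]
orientation: [-0.702, -0.035, 0.033, 0.71]
force: [0.5, 0.3, 0.9]
width: 0.0006
```

Run:
```python
from h import *
s=ctrl.sense();print(s["t"],s["joint_positions"].round(2),s["width"])
plan(F[2],0,[Fp([-180,-115,420])])
```

```text
2.6 [-1.47 -0.04  0.65  1.8   0.02  1.37 -0.73] 0.0006085038054543592
twist [-0.6  0.1  0.2] pos [0.3346 0.2891 0.437 ] frame [-288.   298.9  437. ]
off [ 108.    17.  -413.9]
```

Emit:
drive_tool:
  rows:
    - {"offset": [15,0,-59],"twist": [0,0,0]}
    - {"offset": [15,0,-59],"twist": [0,0,0]}
    - {"offset": [15,0,-59],"twist": [0,0,0]}
    - {"offset": [15,0,-59],"twist": [0,0,0]}
    - {"offset": [15,0,-59],"twist": [0,0,-5]}
    - {"offset": [15,0,-59],"twist": [0,0,-10]}
    - {"offset": [15,0,-60],"twist": [0,0,-10]}
    - {"offset": [0,0,0],"twist": [0,0,-10]}
    - {"offset": [0,0,0],"twist": [0,0,-10]}
    - {"offset": [0,0,0],"twist": [0,0,0]}

```text
t: 3.85
position: [0.4715, -0.0951, 0.4352]
orientation: [-0.651, -0.247, -0.184, 0.694]
force: [-0.5, 0.0, -0.1]
width: 0.0003
```

Run:
```python
from h import *
s=ctrl.sense();print(s["t"],s["joint_positions"].round(2),s["width"])
plan(F[2],45,[Fp([-150,-117,316]),Fp([-42,-117,208])])
```

```text
3.85 [-0.5  -0.37  0.57  2.15  0.09  0.7   0.15] 0.000293504716259498
twist [-1.7 -0.7 -9.3] pos [ 0.4715 -0.0951  0.4352] frame [-187.9  -96.5  435.2]
off [-57.5 111.1 -20.5]
off [  0.  152.7   0. ]
```

Emit:
drive_tool:
  rows:
    - {"offset": [-20,37,-7],"twist": [0,0,0]}
    - {"offset": [-20,37,-7],"twist": [0,0,0]}
    - {"offset": [-20,37,-7],"twist": [0,0,0]}
    - {"offset": [0,0,0],"twist": [-1.7,-0.7,-9]}
    - {"offset": [0,0,0],"twist": [0,0,0]}

```text
t: 4.47
position: [0.4984, -0.0972, 0.3161]
orientation: [-0.635, -0.279, -0.2, 0.692]
force: [-1.3, -0.7, 0.6]
width: 0.0006
```

Run:
```python
from h import *
s=ctrl.sense();print(s["t"],s["joint_positions"].round(2),s["width"])
plan(F[2],45,[Fp([-42,-117,208])])
```

```text
4.475 [-0.75 -0.2   0.97  2.35 -0.4   0.29  0.73] 0.0005807425958906799
twist [-3.   0.2 -5.2] pos [ 0.4984 -0.0972  0.3161] frame [-161.3 -101.2  316.1]
off [  7.9 160.8 -15.8]
```

Emit:
drive_tool:
  rows:
    - {"offset": [3,20,-8],"twist": [-1.5,0,0]}
    - {"offset": [4,30,-8],"twist": [-1.5,0,0]}
    - {"offset": [0,25,0],"twist": [0,0,0]}
    - {"offset": [0,0,0],"twist": [0,0,0]}

```text
t: 4.97
position: [0.5186, -0.1001, 0.2768]
orientation: [-0.649, -0.259, -0.19, 0.69]
force: [0.4, 0.0, -0.3]
width: 0.0001
```

Run:
```python
from h import *
s=ctrl.sense();print(s["t"],s["joint_positions"].round(2),s["width"])
plan(F[2],40,[Fp([-42,-117,208])])
w=snapshot("top");crop(w,190,125,260,150,3,"t2.png",[Fp([-42,-117,208]),s["position"]])
```

```text
4.975 [-0.88  0.04  1.2   2.34 -1.04  0.35  1.33] 0.00013666177548424252
twist [-1.7 -0.1 -2.9] pos [ 0.5186 -0.1001  0.2768] frame [-141.5 -106.   276.8]
off [ 32.  116.7 -11. ]
```

View pics/t2.png

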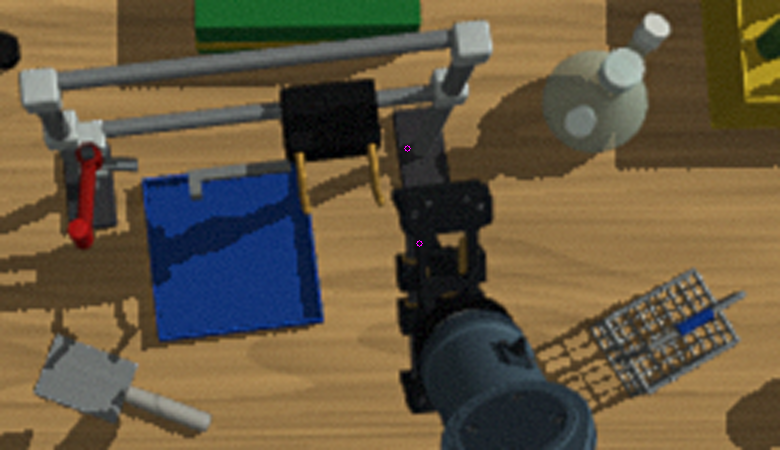

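Top view: the gripper sits right-front of the hook block, hook block at (330,120) px, unmoved; TCP mark (419,243). The 45° lean is driving joints toward limits, so I reduce the lean.

Emit:
drive_tool:
  rows:
    - {"offset": [0,0,0],"twist": [-1.5,0,4]}
    - {"offset": [0,0,0],"twist": [0,0,4]}
    - {"offset": [0,0,0],"twist": [0,0,0]}

```text
t: 5.4
position: [0.5189, -0.1006, 0.2781]
orientation: [-0.67, -0.217, -0.15, 0.694]
force: [-0.5, -1.2, 0.2]
width: 0.0003
```

Run:
```python
from h import *
s=ctrl.sense();print(s["t"],s["joint_positions"].round(2),s["width"])
plan(F[2],35,[Fp([-52,-112,203])])
```

```text
5.4 [-0.91  0.08  1.2   2.25 -0.65  0.44  0.91] 0.0003477278234169334
twist [-0.6 -0.  -4.9] pos [ 0.5189 -0.1006  0.2781] frame [-141.2 -106.5  278.1]
off [ 30.  112.7  -5.5]
```

Emit:
drive_tool:
  rows:
    - {"offset": [0,0,0],"twist": [0,0,-5]}
    - {"offset": [7,28,-1],"twist": [0,0,0]}
    - {"offset": [8,28,0],"twist": [0,0,0]}
    - {"offset": [8,28,0],"twist": [0,0,0]}
    - {"offset": [7,28,0],"twist": [0,0,0]}
    - {"offset": [0,0,0],"twist": [0,0,0]}

```text
t: 6.15
position: [0.5787, -0.0958, 0.2183]
orientation: [-0.662, -0.24, -0.175, 0.688]
force: [-0.6, -0.5, 0.3]
width: 0.0002
```

Run:
```python
from h import *
s=ctrl.sense();print(s["t"],s["joint_positions"].round(2),s["force"].round(1))
plan(F[2],35,[Fp([-52,-102,203]),Fp([-52,0,203])])
```

```text
6.15 [-0.25  0.28  0.5   2.22 -1.3   0.31  1.48] [-0.6 -0.5  0.3]
twist [-0.5 -0.  -0.9] pos [ 0.5787 -0.0958  0.2183] frame [ -81.3 -107.4  218.3]
off [15.2 29.3  5.4]
off [  0.   0. 102.]
```

Emit:
drive_tool:
  rows:
    - {"offset": [5,10,0],"twist": [0,0,0]}
    - {"offset": [5,10,0],"twist": [0,0,0]}
    - {"offset": [5,10,0],"twist": [0,0,0]}
    - {"offset": [0,0,0],"twist": [0,0,0]}

```text
t: 6.65
position: [0.6081, -0.0927, 0.2025]
orientation: [-0.663, -0.24, -0.174, 0.687]
force: [-0.3, -0.5, -0.1]
width: 0.0005
```

Run:
```python
from h import *
s=ctrl.sense();print(s["t"],s["joint_positions"].round(2),s["force"].round(1))
plan(F[2],35,[Fp([-52,-102,203]),Fp([-52,0,203])])
```

```text
6.65 [-0.08  0.34  0.28  2.16 -1.29  0.25  1.47] [-0.3 -0.5 -0.1]
twist [-0.4  0.1 -0.9] pos [ 0.6081 -0.0927  0.2025] frame [ -51.7 -107.1  202.5]
off [ 0.1 -0.6  5.1]
off [  0.   0. 102.]
```

Emit:
drive_tool:
  rows:
    - {"offset": [0,0,8],"twist": [0,0,0]}
    - {"offset": [0,0,11],"twist": [0,0,0]}
    - {"offset": [0,0,11],"twist": [0,0,0]}
    - {"offset": [0,0,11],"twist": [0,0,0]}
    - {"offset": [0,0,11],"twist": [0,0,0]}
    - {"offset": [0,0,11],"twist": [0,0,0]}
    - {"offset": [0,0,11],"twist": [0,0,0]}
    - {"offset": [0,0,11],"twist": [0,0,0]}
    - {"offset": [0,0,0],"twist": [0,0,0]}

```text
t: 7.78
position: [0.6006, -0.0058, 0.2057]
orientation: [-0.662, -0.239, -0.171, 0.689]
force: [-0.1, -0.5, 0.3]
width: 0.0002
```

Run:
```python
from h import *
s=ctrl.sense();print(s["t"],s["joint_positions"].round(2),s["force"].round(1))
plan(F[2],35,[Fp([-52,-1,203])])
```

```text
7.775 [-0.45  0.31  0.47  2.21 -1.31  0.19  1.31] [-0.1 -0.5  0.3]
twist [-0.7  0.2 -1.2] pos [ 0.6006 -0.0058  0.2057] frame [-51.  -19.8 205.7]
off [-2.3  1.6 18.8]
```

Emit:
drive_tool:
  rows:
    - {"offset": [0,0,7],"twist": [0,0,0]}
    - {"offset": [0,0,6],"twist": [0,0,0]}
    - {"offset": [0,0,3],"twist": [0,0,0]}
    - {"offset": [0,0,2],"twist": [0,0,0]}

```text
t: 8.28
position: [0.5991, 0.01, 0.2066]
orientation: [-0.663, -0.238, -0.171, 0.689]
force: [-1.7, -1.5, 0.8]
width: 0.0005
```

Run:
```python
from h import *
s=ctrl.sense();print(s["t"],s["joint_positions"].round(2),s["force"].round(1))
plan(F[2],35,[Fp([-52,-1,203])])
w=snapshot("scene");crop(w,200,150,140,150,4,"s3.png",[Fp([14,8,241]),Fp([14,92,241])])
```

```text
8.275 [-0.55  0.32  0.55  2.22 -1.31  0.19  1.27] [-1.7 -1.5  0.8]
twist [-0.6  0.1 -1.3] pos [0.5991 0.01   0.2066] frame [-51.   -3.9 206.6]
off [-2.9  2.3  2.9]
```

View pics/s3.png

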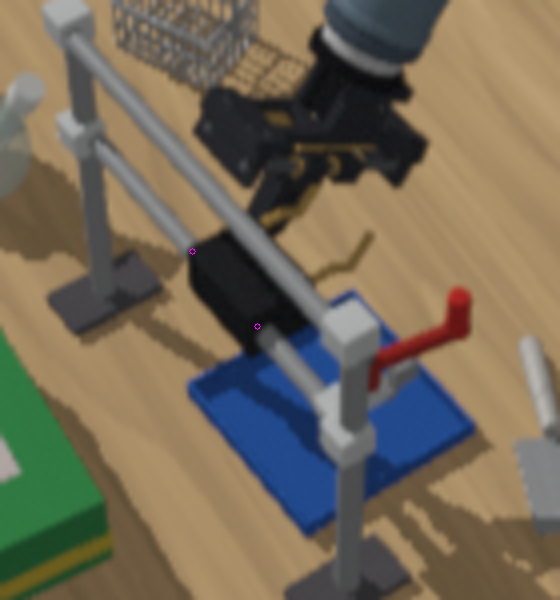

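Block's rear corners sit at (192,250) and (258,335), on the predicted home marks; nearly home. Push a little more until force rises.

Emit:
drive_tool:
  rows:
    - {"offset": [0,0,3],"twist": [0,0,0]}
    - {"offset": [0,0,3],"twist": [0,0,0]}

```text
t: 8.57
position: [0.5986, 0.0159, 0.2068]
orientation: [-0.663, -0.237, -0.171, 0.689]
force: [-0.6, -1.3, -0.1]
width: 0.0003
```

Run:
```python
from h import *
s=ctrl.sense();print(s["force"].round(1),toF(s["position"]).round(1))
```

```text
[-0.6 -1.3 -0.1] [-50.9   1.9 206.8]
```

Emit:
drive_tool:
  rows:
    - {"offset": [0,0,2.5],"twist": [0,0,0]}
    - {"offset": [0,0,2.5],"twist": [0,0,0]}

```text
t: 8.82
position: [0.5983, 0.0178, 0.207]
orientation: [-0.664, -0.236, -0.172, 0.688]
force: [5.8, -16.7, -7.1]
width: 0.0006
```

Run:
```python
from h import *
s=ctrl.sense();print(s["force"].round(1),toF(s["position"]).round(1))
```

```text
[  5.8 -16.7  -7.1] [-51.    3.9 207. ]
```

Emit:
drive_tool:
  rows:
    - {"offset": [0,0,-5],"twist": [0,0,0]}
    - {"offset": [0,-5,-5],"twist": [0,0,0]}
    - {"offset": [0,-30,0],"twist": [0,0,0]}
    - {"offset": [0,-32,0],"twist": [0,0,0]}
    - {"offset": [0,-32,0],"twist": [0,0,0]}
    - {"offset": [0,-32,0],"twist": [0,0,0]}
    - {"offset": [0,0,35],"twist": [0,0,0]}
    - {"offset": [0,0,35],"twist": [0,0,0]}
    - {"offset": [0,0,35],"twist": [0,0,0]}
    - {"offset": [0,0,35],"twist": [0,0,0]}

```text
t: 10.07
position: [0.5274, 0.1469, 0.288]
orientation: [-0.66, -0.236, -0.162, 0.694]
force: [0.8, -0.4, 0.6]
width: 0.0008
```

Run:
```python
from h import *
s=ctrl.sense();print(s["t"],s["joint_positions"].round(2),s["force"].round(1))
plan(F[2],35,[Fp([-105,142,254])])
w=snapshot("top");crop(w,190,125,140,150,4,"t4.png",[Fp([-80,18,232]),Fp([-80,82,232]),Fp([-30,165,262]),Fp([-101,173,283])])
```

```text
10.075 [-1.47  0.04  1.07  2.26  0.34  0.33 -0.6 ] [ 0.8 -0.4  0.6]
twist [-1.4  0.4 -2.2] pos [0.5274 0.1469 0.288 ] frame [-109.5  139.1  288. ]
off [-15.8  30.4   2.9]
```

View pics/t4.png

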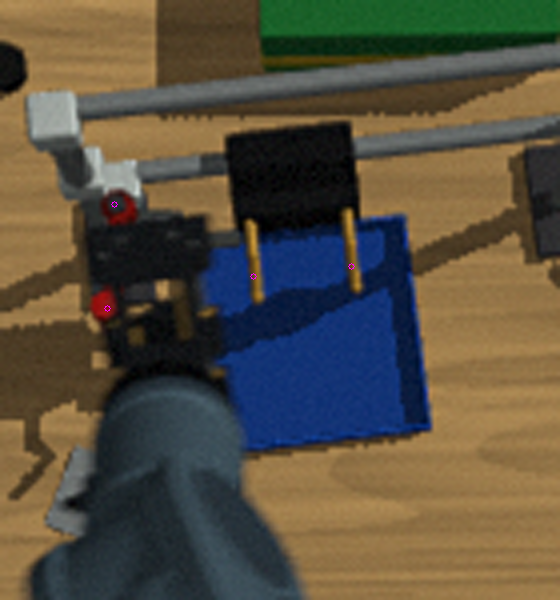

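Hook prongs sit on the predicted home marks ((253,277),(351,267)); knob at (104,307), pivot at (118,207), block home. Gripper is just right of the knob. Now swing it.

Emit:
drive_tool:
  rows:
    - {"offset": [-17,32,2],"twist": [-1.4,0,-2]}
    - {"offset": [0,0,10],"twist": [0,0,0]}
    - {"offset": [0,0,10],"twist": [0,0,0]}
    - {"offset": [0,0,10],"twist": [0,0,0]}
    - {"offset": [0,0,10],"twist": [0,0,0]}
    - {"offset": [2,1.5,10],"twist": [0,0,0]}
    - {"offset": [2,1.5,10],"twist": [0,0,0]}
    - {"offset": [2.5,1.5,11],"twist": [0,0,0]}
    - {"offset": [7.5,5,6],"twist": [0,0,0]}
    - {"offset": [7.5,5,6],"twist": [0,0,0]}

```text
t: 11.38
position: [0.5484, 0.2347, 0.2621]
orientation: [-0.665, -0.246, -0.175, 0.683]
force: [-5.5, 3.1, -0.1]
width: 0.0005
```

Run:
```python
from h import *
s=ctrl.sense();print(s["t"],s["joint_positions"].round(2),s["force"].round(1))
plan(F[2],35,[Fp([-52,232,250])])
```

```text
11.375 [-1.3   0.24  0.76  2.17  0.44  0.28 -0.89] [-5.5  3.1 -0.1]
twist [-0.1  0.6 -0.3] pos [0.5484 0.2347 0.2621] frame [-80.3 224.6 262.1]
off [16.3 26.2  7.4]
```

Emit:
drive_tool:
  rows:
    - {"offset": [6,7.5,2.5],"twist": [0,0,0]}
    - {"offset": [6,7.5,2.5],"twist": [0,0,0]}
    - {"offset": [6,7.5,2.5],"twist": [0,0,0]}
    - {"offset": [2,1.5,0],"twist": [0,0,0]}

```text
t: 11.88
position: [0.5789, 0.2426, 0.2541]
orientation: [-0.666, -0.246, -0.177, 0.682]
force: [-2.8, 1.0, 0.7]
width: 0.0007
```

Run:
```python
from h import *
s=ctrl.sense();print(s["t"],s["joint_positions"].round(2),s["force"].round(1),toF(s["position"]).round(1))
w=snapshot("top");crop(w,190,125,140,150,4,"t5.png",[Fp([-80,18,232]),Fp([-80,82,232]),Fp([-28,237,283])])
```

```text
11.875 [-1.17  0.31  0.66  2.11  0.36  0.26 -0.81] [-2.8  1.   0.7] [-49.2 229.5 254.1]
```

View pics/t5.png

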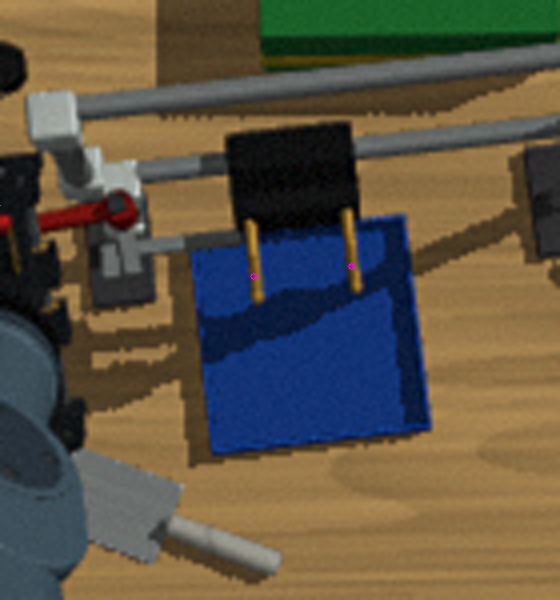

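Lever arm runs from (118,208) to (0,225): about 1.53 rad, nearly home. A little more.

Emit:
drive_tool:
  rows:
    - {"offset": [3,2,0],"twist": [0,0,0]}
    - {"offset": [3,2,0],"twist": [0,0,0]}

```text
t: 12.18
position: [0.5854, 0.2428, 0.2543]
orientation: [-0.666, -0.245, -0.176, 0.682]
force: [-2.2, 0.4, 0.3]
width: 0.0005
```

Run:
```python
from h import *
s=ctrl.sense();print(s["force"].round(1),toF(s["position"]).round(1))
```

```text
[-2.2  0.4  0.3] [-42.7 229.2 254.3]
```

Emit:
drive_tool:
  rows:
    - {"offset": [2.5,1.7,0],"twist": [0,0,0]}
    - {"offset": [2.5,1.7,0],"twist": [0,0,0]}
    - {"offset": [0,0,0],"twist": [0,0,0]}

```text
t: 12.55
position: [0.5887, 0.2432, 0.2536]
orientation: [-0.666, -0.244, -0.175, 0.683]
force: [-33.3, -3.4, 22.8]
width: 0.0005
```

Run:
```python
from h import *
s=ctrl.sense();print(s["force"].round(1),toF(s["position"]).round(1))
```

```text
[-33.3  -3.4  22.8] [-39.4 229.2 253.6]
```

Emit:
drive_tool:
  rows:
    - {"offset": [-6,-6,0],"twist": [0,0,0]}
    - {"offset": [0,-30,0],"twist": [0,0,0]}
    - {"offset": [0,-40,0],"twist": [0,0,0]}
    - {"offset": [0,-40,0],"twist": [0,0,0]}
    - {"offset": [0,-40,0],"twist": [0,0,5]}
    - {"offset": [-10,0,-55],"twist": [0,0,10]}
    - {"offset": [-10,0,-55],"twist": [0,0,10]}
    - {"offset": [-5,0,-55],"twist": [0,0,10]}
    - {"offset": [0,0,-55],"twist": [0,0,0]}
    - {"offset": [0,0,-55],"twist": [0,0,0]}

```text
t: 13.8
position: [0.5036, -0.0157, 0.3734]
orientation: [0.716, 0.065, 0.003, -0.695]
force: [0.8, -0.0, -0.7]
width: 0.0007
```

Run:
```python
from h import *
s=ctrl.sense();print(s["t"],s["joint_positions"].round(2),s["force"].round(1))
plan(np.radians(32.8),0,[[.44,-.39,.26]])
plan(F[2],0,[[.44,-.39,.36]])
w=snapshot("top");crop(w,190,110,140,150,4,"t6.png",[Fp([-80,18,232]),Fp([-80,82,232]),Fp([-28,237,283])])
```

```text
13.8 [-1.1   0.14  1.15  1.86 -0.12  1.13  0.18] [ 0.8 -0.  -0.7]
twist [  3.2 -27.8   4.9] pos [ 0.5036 -0.0157  0.3734] frame [-148.5  -20.6  373.4]
off [-256.2  113.4 -280.1]
twist [ 1.9 -0.4  5.5] pos [ 0.5036 -0.0157  0.3734] frame [-148.5  -20.6  373.4]
off [ -98.6   13.4 -366.6]
```

View pics/t6.png

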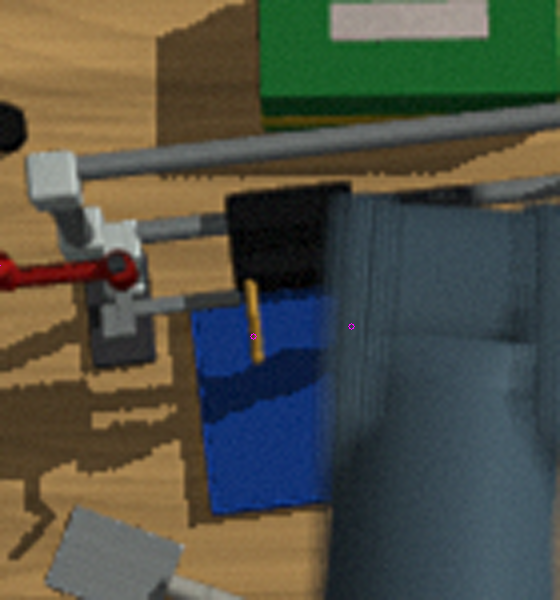

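Lever arm now runs (118,268)→(0,272), slightly past square: locked; left prong still on its mark. Now to the basket.

Emit:
drive_tool:
  rows:
    - {"offset": [-12,0,-52],"twist": [0,-2,5]}
    - {"offset": [-12,0,-52],"twist": [0,-4,0]}
    - {"offset": [-13,2,-52],"twist": [2,-4,0]}
    - {"offset": [-15,5,-52],"twist": [0,-4,0]}
    - {"offset": [-20,5,-50],"twist": [0,-4,0]}
    - {"offset": [-25,5,-50],"twist": [0,-4,0]}
    - {"offset": [-25,5,-50],"twist": [0,-5,0]}
    - {"offset": [0,10,0],"twist": [0,0,0]}
  jaw: 0.6

```text
t: 14.85
position: [0.4774, -0.3985, 0.3449]
orientation: [0.682, 0.192, -0.192, -0.679]
force: [0.0, 0.0, -0.4]
width: 0.0527
```

Run:
```python
from h import *
s=ctrl.sense();print(s["t"],s["joint_positions"].round(2),s["force"].round(1),s["width"])
plan(np.radians(32.8),30,[[.41,-.409,.25]])
T=pickle.load(open("d0.pkl","rb"))["top"];print("jar",atz(T,678*.7,362*.7,.1),atz(T,678*.7,362*.7,.14))
```

```text
14.85 [ 0.01  0.53  0.92  1.53 -0.43  1.3   1.53] [ 0.   0.  -0.4] 0.052720165813632515
twist [  0.5  -1.2 -30. ] pos [ 0.4774 -0.3985  0.3449] frame [-210.6 -399.1  344.9]
off [-101.5   51.    27.7]
jar [ 0.40566452 -0.53297251  0.1       ] [ 0.40297228 -0.51490281  0.14      ]
```

Emit:
drive_tool:
  rows:
    - {"offset": [-30,0,9],"twist": [0,0,-10]}
    - {"offset": [-30,10,9],"twist": [0,-1,-10]}
    - {"offset": [-30,20,9],"twist": [0,0,-10]}
    - {"offset": [0,10,0],"twist": [0,0,0]}
    - {"offset": [0,0,0],"twist": [0,0,0]}

```text
t: 15.48
position: [0.4044, -0.408, 0.2912]
orientation: [-0.603, -0.371, 0.018, 0.706]
force: [1.2, 0.9, -0.1]
width: 0.053
```

Run:
```python
from h import *
s=ctrl.sense();print(s["t"],s["joint_positions"].round(2),s["force"].round(1),s["width"])
o=ori(np.radians(32.8),30);a=o.apply([0,1,0]);h=np.array([.467,-.373,.13])
plan(np.radians(32.8),30,[h-.05*a,h+.009*a])
for n in("wrist","scene"):
    w=snapshot(n)
    if n=="wrist": A=cv2.resize(w["color"],None,fx=.95,fy=.95); p=proj(w,h)*.95; cv2.circle(A,tuple(int(v) for v in p),4,(255,0,255),1)
    else:
        u=proj(w,h);x0,y0=int(u[0])-45,int(u[1])-67;B=cv2.resize(w["color"][y0:y0+133,x0:x0+89],(267,399),interpolation=cv2.INTER_CUBIC);cv2.circle(B,tuple(int(v) for v in (u-[x0,y0]+.5)*3),4,(255,0,255),1)
cv2.imwrite("pics/g7.png",np.hstack([A,B])[:,:,::-1]);print(x0,y0)
pickle.dump(w,open("d1.pkl","wb"))
```

```text
15.475 [ 0.45  0.46  0.73  1.8  -0.88  1.25  2.12] [ 1.2  0.9 -0.1] 0.05300542497764041
twist [0.  0.3 0.1] pos [ 0.4044 -0.408   0.2912] frame [-284.2 -401.7  291.2]
off [-18.6 125.3  -4.5]
off [-0. 59. -0.]
199 67
```

View pics/g7.png

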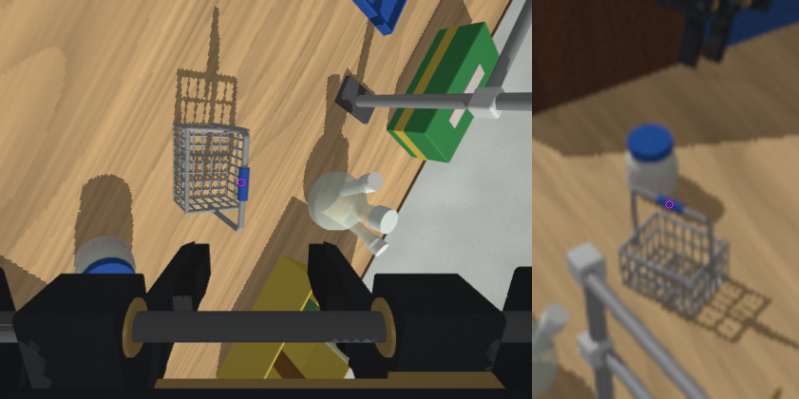

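Run:
```python
from h import *
from scipy.optimize import least_squares
w=snapshot("wrist");d=pickle.load(open("d0.pkl","rb"));T,S=d["top"],d["scene"]
def E(h,s): 
    return [h[0]-s*np.sin(h[2]),h[1]+s*np.cos(h[2]),.13]
for yw in(28,32.8,37):
    print(yw,[(proj(w,E([.467,-.373,np.radians(yw)],s))*.95).round(1).tolist() for s in(.056,-.056,.018,-.018)])
c=lambda u,v:(160+(u+.5)/3-.5,105+(v+.5)/3-.5)
obs=[(w,.056,(248/.95,130/.95)),(w,-.056,(240/.95,229/.95)),(w,0,(244/.95,183/.95)),(S,-.056,c(218,77)),(S,.056,c(297,106)),(S,0,c(256,91)),(T,0,(190+696.5/3-.5,125+320.5/3-.5))]
f=lambda h:np.concatenate([proj(a,E(h,s))-u for a,s,u in obs])
r=least_squares(f,[.467,-.373,.57],loss="soft_l1");print(r.x,np.degrees(r.x[2]),f(r.x).reshape(-1,2).round(1).tolist())
```

```text
28 [[243.9, 129.3], [237.3, 229.5], [241.5, 165.3], [239.4, 197.5]]
32.8 [[239.9, 129.2], [241.0, 228.8], [240.3, 165.4], [240.6, 197.3]]
37 [[236.3, 129.5], [244.2, 228.0], [239.2, 165.6], [241.7, 197.1]]
[ 0.47059256 -0.3716058   0.47945197] 27.470574188055284 [[-0.5, -0.1], [-0.1, 0.5], [-0.5, -1.1], [-1.3, -0.8], [-1.9, 1.3], [-1.3, 0.4], [-1.6, -0.9]]
```

Wrist view (left): sleeve centred at (244,183), bar ends (248,130)/(240,229) → yaw refined to 27.5°; gripper is ~120 mm short, basket unmoved.

Run:
```python
from h import *
o=ori(np.radians(27.5),30);a=o.apply([0,1,0]);h=np.array([.4706,-.3716,.13])
plan(np.radians(27.5),30,[h-.05*a,h+.010*a])
```

```text
twist [-2.6  5.1  0.1] pos [ 0.4058 -0.4079  0.2924] frame [-282.8 -401.7  292.4]
off [-16.9 127.7   2.3]
off [ 0. 60. -0.]
```

Emit:
drive_tool:
  rows:
    - {"offset": [0,0,0],"twist": [-2.6,5.1,0]}
    - {"offset": [-6,42,1],"twist": [0,0,0]}
    - {"offset": [-6,43,1],"twist": [0,0,0]}
    - {"offset": [-5,42,0],"twist": [0,0,0]}
    - {"offset": [0,0,0],"twist": [0,0,0]}

```text
t: 16.25
position: [0.4479, -0.3814, 0.1716]
orientation: [-0.618, -0.34, -0.016, 0.709]
force: [-0.3, -0.3, 0.5]
width: 0.0528
```

Run:
```python
from h import *
o=ori(np.radians(27.5),30);a=o.apply([0,1,0]);h=np.array([.4706,-.3716,.13])
plan(np.radians(27.5),30,[h+.010*a])
s=ctrl.sense();print(s["joint_positions"].round(2))
```

```text
twist [-0.3 -0.1  0.1] pos [ 0.4479 -0.3814  0.1716] frame [-238.4 -379.3  171.6]
off [ 0.5 58.4 -1.8]
[ 0.43  0.6   0.64  1.92 -1.1   1.02  2.21]
```

Emit:
drive_tool:
  rows:
    - {"offset": [0,20,-1],"twist": [0,0,0]}
    - {"offset": [0,20,-1],"twist": [0,0,0]}
    - {"offset": [0,18,0],"twist": [0,0,0]}
    - {"offset": [0,0,0],"twist": [0,0,0]}

```text
t: 16.75
position: [0.4734, -0.3718, 0.1218]
orientation: [-0.619, -0.339, -0.017, 0.708]
force: [-0.0, -0.8, 0.2]
width: 0.0532
```

Emit:
drive_tool:
  rows:
    - {"offset": [0,0,0],"twist": [0,0,0]}
    - {"offset": [0,0,0],"twist": [0,0,0]}
    - {"offset": [0,0,0],"twist": [0,0,0]}
    - {"offset": [0,0,0],"twist": [0,0,0]}
    - {"offset": [0,0,0],"twist": [0,0,0]}
    - {"offset": [0,0,0],"twist": [0,0,0]}
    - {"offset": [0,0,0],"twist": [0,0,0]}
  jaw: 0
  force: 30

```text
t: 17.62
position: [0.4732, -0.3732, 0.1234]
orientation: [-0.62, -0.34, -0.018, 0.707]
force: [-1.2, -0.8, 3.2]
width: 0.0107
```

Run:
```python
from h import *
s=ctrl.sense();print(s["t"],s["joint_positions"].round(2),s["width"],s["force"].round(1))
plan(np.radians(27.5),30,[])
```

```text
17.625 [ 0.44  0.68  0.58  1.92 -1.2   0.95  2.27] 0.010700494988779305 [-1.2 -0.8  3.2]
twist [ 0.1 -0.2  0.2] pos [ 0.4732 -0.3732  0.1234] frame [-212.4 -373.6  123.4]
```

Emit:
drive_tool:
  rows:
    - {"offset": [10,-17,0],"twist": [0,0,0]}
    - {"offset": [15,-26,0],"twist": [0,0,0]}
    - {"offset": [20,-35,0],"twist": [0,0,0]}
    - {"offset": [20,-35,0],"twist": [0,0,0]}
    - {"offset": [17,-30,0],"twist": [0,0,0]}
    - {"offset": [0,0,0],"twist": [0,0,0]}

```text
t: 18.38
position: [0.4727, -0.3747, 0.2899]
orientation: [-0.621, -0.34, -0.018, 0.706]
force: [-0.0, -0.8, -3.2]
width: 0.0107
```

Run:
```python
from h import *
s=ctrl.sense();print(s["t"],s["joint_positions"].round(2),s["width"],s["force"].round(1))
plan(F[2],30,[Fp([-190,-100,290]),Fp([-170,50,290]),Fp([-76,50,272]),Fp([-76,50,225.4])])
```

```text
18.375 [ 0.31  0.44  0.73  1.82 -0.93  1.13  1.94] 0.010655955877676324 [-0.  -0.8 -3.2]
twist [-10.8  19.    0.3] pos [ 0.4727 -0.3747  0.2899] frame [-213.1 -375.   289.9]
off [ 20.1  11.4 275. ]
off [ 17.3  10.  150. ]
off [72.4 62.6 -0. ]
off [-23.3  40.4   0. ]
```

Emit:
drive_tool:
  rows:
    - {"offset": [5,3,25],"twist": [-2.7,4.7,0]}
    - {"offset": [7,4,35],"twist": [-2.7,4.8,0]}
    - {"offset": [6,3,40],"twist": [-2.7,4.8,0]}
    - {"offset": [4,2,45],"twist": [-2.7,4.7,0]}
    - {"offset": [2,1,45],"twist": [0,0,0]}
    - {"offset": [3,2,45],"twist": [0,0,0]}
    - {"offset": [3,2,45],"twist": [0,0,0]}
    - {"offset": [3,2,45],"twist": [0,0,0]}
    - {"offset": [3,2,40],"twist": [0,0,0]}
    - {"offset": [0,0,30],"twist": [0,0,0]}

```text
t: 19.62
position: [0.4408, 0.0195, 0.2868]
orientation: [-0.672, -0.217, -0.145, 0.693]
force: [-0.1, -0.2, -1.4]
width: 0.0111
```

Run:
```python
from h import *
s=ctrl.sense();print(s["t"],s["joint_positions"].round(2),s["width"],s["force"].round(1))
plan(F[2],30,[Fp([-140,50,285]),Fp([-76,50,272]),Fp([-76,50,225.4])])
```

```text
19.625 [-0.18 -0.15  0.01  2.39  0.08  0.39 -0.13] 0.011109654200683784 [-0.1 -0.2 -1.4]
twist [-0.5  0.4 -0.3] pos [0.4408 0.0195 0.2868] frame [-207.8   20.4  286.8]
off [57.8 35.5 29.6]
off [48.9 43.3 -0. ]
off [-23.3  40.4   0. ]
```

Emit:
drive_tool:
  rows:
    - {"offset": [15,8,10],"twist": [-0.5,0.4,0]}
    - {"offset": [22,14,10],"twist": [0,0,0]}
    - {"offset": [22,14,10],"twist": [0,0,0]}
    - {"offset": [14,12,0],"twist": [0,0,0]}
    - {"offset": [14,12,0],"twist": [0,0,0]}
    - {"offset": [12,11,0],"twist": [0,0,0]}
    - {"offset": [9,8,0],"twist": [0,0,0]}
    - {"offset": [0,0,0],"twist": [0,0,0]}
    - {"offset": [0,0,0],"twist": [0,0,0]}

```text
t: 20.75
position: [0.5712, 0.0601, 0.2739]
orientation: [-0.674, -0.214, -0.15, 0.691]
force: [-1.4, -0.0, -2.2]
width: 0.0108
```

Run:
```python
from h import *
s=ctrl.sense();print(s["t"],s["joint_positions"].round(2),s["width"],s["force"].round(1))
plan(F[2],30,[Fp([-76,50,225.4])])
w=snapshot("top");v=snapshot("scene")
t=s["position"];o=R.from_quat(s["orientation"]);b=t-.0076*o.apply([0,1,0]);print("bar",toF(b).round(1))
z=o.apply([0,0,1]);M=[b+z*.056,b-z*.056,Fp([-80,18,232]),Fp([-80,82,232])]
crop(w,215,140,100,100,4,"a.png",M);crop(v,235,170,100,100,4,"b.png",M)
cv2.imwrite("pics/h8.png",np.hstack([cv2.imread("pics/a.png"),cv2.imread("pics/b.png")]))
```

```text
20.75 [-0.17  0.14 -0.06  2.14  0.21  0.35 -0.3 ] 0.010784865543519751 [-1.4 -0.  -2.2]
twist [ 0.  -0.1 -0.1] pos [0.5712 0.0601 0.2739] frame [-74.1  48.6 273.9]
off [-25.9  41.    1.4]
bar [-77.8  48.6 280.5]
```

View pics/h8.png

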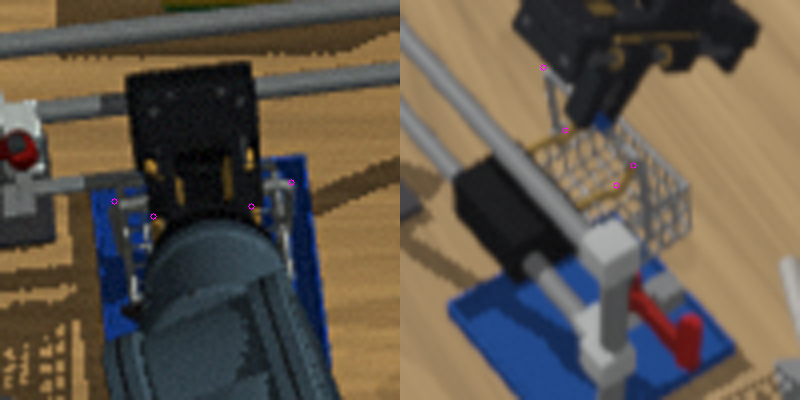

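Bar-end marks coincide with the handle corners in both views (top (114,201)/(291,182); scene (543,67)/(634,165)); bar is above the V, between tips and block. Lower it.

Emit:
drive_tool:
  rows:
    - {"offset": [-6,8,1],"twist": [0,0,0]}
    - {"offset": [-5.5,8,0],"twist": [0,0,0]}
    - {"offset": [-5,8.5,0],"twist": [0,0,0]}
    - {"offset": [-5,8.5,0],"twist": [0,0,0]}
    - {"offset": [0,0,0],"twist": [0,0,0]}

```text
t: 21.48
position: [0.5694, 0.0609, 0.2341]
orientation: [-0.674, -0.214, -0.15, 0.691]
force: [0.1, 0.3, -2.3]
width: 0.0109
```

Run:
```python
from h import *
s=ctrl.sense();print(s["force"].round(1))
plan(F[2],30,[Fp([-76,50,225.4])])
```

```text
[ 0.1  0.3 -2.3]
twist [ 0.  -0.1 -0.2] pos [0.5694 0.0609 0.2341] frame [-75.7  49.5 234.1]
off [-4.5  7.4  0.5]
```

Emit:
drive_tool:
  rows:
    - {"offset": [-1.5,2.5,0],"twist": [0,0,0]}
    - {"offset": [-1.5,2.5,0],"twist": [0,0,0]}
    - {"offset": [-1,1.7,0],"twist": [0,0,0]}
    - {"offset": [0,0,0],"twist": [0,0,0]}

```text
t: 21.98
position: [0.5713, 0.0613, 0.2286]
orientation: [-0.673, -0.215, -0.152, 0.691]
force: [5.2, -0.6, -0.6]
width: 0.0108
```

Run:
```python
from h import *
s=ctrl.sense();print(s["force"].round(1),toF(s["position"]).round(1))
```

```text
[ 5.2 -0.6 -0.6] [-73.9  49.8 228.6]
```

Emit:
drive_tool:
  rows:
    - {"offset": [1.8,1.2,0],"twist": [0,0,0]}
    - {"offset": [-0.7,2.5,0],"twist": [0,0,0]}
    - {"offset": [0,0,0],"twist": [0,0,0]}

```text
t: 22.35
position: [0.5736, 0.0615, 0.2254]
orientation: [-0.673, -0.215, -0.152, 0.691]
force: [6.1, 1.0, 0.6]
width: 0.0111
```

Run:
```python
from h import *
s=ctrl.sense();print(s["force"].round(1),toF(s["position"]).round(1))
```

```text
[6.1 1.  0.6] [-71.6  49.7 225.4]
```

Emit:
drive_tool:
  rows:
    - {"offset": [1.7,1.0,0],"twist": [0,0,0]}
    - {"offset": [-0.3,0.8,0],"twist": [0,0,0]}
    - {"offset": [0,0,0],"twist": [0,0,0]}

```text
t: 22.72
position: [0.5742, 0.0615, 0.2247]
orientation: [-0.674, -0.214, -0.151, 0.691]
force: [-10.3, 0.7, 16.6]
width: 0.0108
```

Run:
```python
from h import *
s=ctrl.sense();print(s["force"].round(1),toF(s["position"]).round(1))
```

```text
[-10.3   0.7  16.6] [-70.9  49.6 224.7]
```

Emit:
drive_tool:
  rows:
    - {"offset": [-0.3,-1,0],"twist": [0,0,0]}
    - {"offset": [0,0,0],"twist": [0,0,0]}

```text
t: 22.98
position: [0.5739, 0.0615, 0.2251]
orientation: [-0.674, -0.214, -0.151, 0.691]
force: [-2.8, 0.4, 9.2]
width: 0.0109
```

Emit:
drive_tool:
  rows:
    - {"offset": [0,0,0],"twist": [0,0,0]}
    - {"offset": [0,0,0],"twist": [0,0,0]}
    - {"offset": [0,0,0],"twist": [0,0,0]}
    - {"offset": [0,0,0],"twist": [0,0,0]}
  jaw: 0.27

```text
t: 23.48
position: [0.5736, 0.0612, 0.2242]
orientation: [-0.674, -0.214, -0.151, 0.691]
force: [0.3, 0.1, 0.3]
width: 0.0237
```

Run:
```python
from h import *
s=ctrl.sense();print(s["force"].round(1),toF(s["position"]).round(1),s["width"],s["joint_positions"].round(2))
w=snapshot("scene");crop(w,225,160,120,100,5,"r9.png")
```

```text
[0.3 0.1 0.3] [-71.5  49.4 224.2] 0.023706102134158715 [-0.21  0.23 -0.01  2.18  0.3   0.22 -0.41]
```

View pics/r9.png

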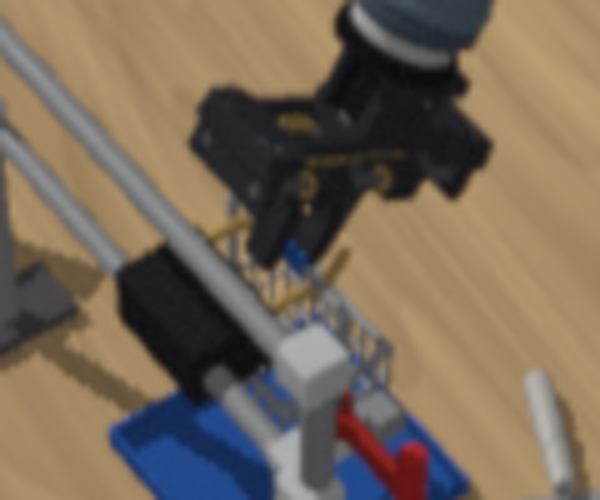

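Bar lies in the prongs' V with the handle sleeve at (298,252), prongs either side, jaws open, no force. Retreat along the tool axis. (That was picture 12; further checks numerically.)

Emit:
drive_tool:
  rows:
    - {"offset": [0,-6,0],"twist": [0,0,0]}
    - {"offset": [0,-10,0],"twist": [0,0,0]}
    - {"offset": [0,-15,0],"twist": [0,0,0]}
    - {"offset": [0,-20,0],"twist": [0,0,0]}
    - {"offset": [0,-25,0],"twist": [0,0,0]}
    - {"offset": [-10,-25,0],"twist": [0,0,0]}
    - {"offset": [-20,-20,0],"twist": [0,0,0]}
    - {"offset": [-20,-20,0],"twist": [0,0,5]}

```text
t: 24.52
position: [0.458, 0.0503, 0.3221]
orientation: [-0.683, -0.184, -0.12, 0.697]
force: [-0.3, 0.4, -0.3]
width: 0.0235
```

Run:
```python
from h import *
s=ctrl.sense();print(s["t"],s["force"].round(1),toF(s["position"]).round(1),s["width"],s["joint_positions"].round(2))
```

```text
24.525 [-0.3  0.4 -0.3] [-187.7   49.5  322.1] 0.023536100084961306 [-0.16 -0.12 -0.08  2.23  0.1   0.6  -0.22]
```

Emit:
drive_tool:
  rows:
    - {"offset": [0,-20,-40],"twist": [0,0,5]}
    - {"offset": [0,-10,-50],"twist": [0,0,5]}
    - {"offset": [0,0,-50],"twist": [0,0,5]}
    - {"offset": [0,0,-50],"twist": [0,0,0]}
    - {"offset": [0,0,-50],"twist": [0,0,0]}
    - {"offset": [0,0,-50],"twist": [0,0,0]}
    - {"offset": [0,0,0],"twist": [0,0,0]}
    - {"offset": [0,0,0],"twist": [0,0,0]}

```text
t: 25.52
position: [0.4756, -0.238, 0.3497]
orientation: [-0.7, -0.094, -0.029, 0.707]
force: [-1.0, 1.2, 0.1]
width: 0.0239
```

Run:
```python
from h import *
s=ctrl.sense();print(s["t"],s["position"].round(3))
d=pickle.load(open("d0.pkl","rb"))
def blue(s,x0,y0,x1,y1):
    h=cv2.cvtColor(s["color"],cv2.COLOR_RGB2HSV);m=cv2.inRange(h,(100,120,50),(130,255,255));q=np.zeros_like(m);q[y0:y1,x0:x1]=m[y0:y1,x0:x1];return q
N={n:snapshot(n) for n in("scene","top")}
for n,s1 in N.items():
    u=proj(s1,Fp([-80,50,232]));e=[proj(s1,Fp([-80,50+k,232])) for k in(18,-18)]
    print(n,"sleeve predicted",u.round(1),np.round(e,1).tolist())
    x,y=int(u[0]),int(u[1])
    if n=="scene":
        n_,l,st,c=cv2.connectedComponentsWithStats(blue(s1,x-12,y-12,x+13,y+13));print([(a.tolist(),b.round(1).tolist()) for a,b in zip(st[1:],c[1:])])
    # bystanders: residual shift by phase correlation of patches
    pts={"flask":[.7036,-.3138,.08],"bottle":[.515,.43,.1],"beaker":[.402,.36,.05]}
    for k,P in pts.items():
        a,b=proj(s1,P).astype(int);sl=(slice(max(b-28,0),b+28),slice(max(a-28,0),a+28))
        g=[cv2.cvtColor(i["color"],cv2.COLOR_RGB2GRAY)[sl].astype(np.float32) for i in(d[n],s1)]
        print(n,k,(a,b),"mean diff",np.abs(g[0]-g[1]).mean().round(2),"max",np.abs(g[0]-g[1]).max())
pickle.dump(N,open("d2.pkl","wb"))
```

```text
25.525 [ 0.476 -0.238  0.35 ]
scene sleeve predicted [282.1 209. ] [[285.7, 212.9], [278.6, 205.1]]
[([278, 206, 8, 8, 29], [281.8, 209.4])]
scene flask (np.int64(192), np.int64(179)) mean diff 2.11 max 4.0
scene bottle (np.int64(363), np.int64(320)) mean diff 9.03 max 58.0
scene beaker (np.int64(378), np.int64(292)) mean diff 7.19 max 55.0
top sleeve predicted [265.2 192.3] [[258.3, 193.1], [272.0, 191.6]]
top flask (np.int64(389), np.int64(156)) mean diff 14.79 max 114.0
top bottle (np.int64(137), np.int64(221)) mean diff 12.99 max 77.0
top beaker (np.int64(165), np.int64(261)) mean diff 18.25 max 77.0
```

Run:
```python
from h import *
d=pickle.load(open("d0.pkl","rb"));N=pickle.load(open("d2.pkl","rb"))
pts={"flask":[.7036,-.3138,.08],"bottle":[.515,.43,.1],"beaker":[.402,.36,.05]}
for n in N:
    for k,P in pts.items():
        a,b=proj(N[n],P).astype(int);h=18
        G=[cv2.Canny(i["color"],40,100) for i in(d[n],N[n])]
        I=[cv2.cvtColor(i["color"],cv2.COLOR_RGB2GRAY) for i in(d[n],N[n])]
        r=cv2.matchTemplate(I[1][b-h-8:b+h+9,a-h-8:a+h+9],I[0][b-h:b+h+1,a-h:a+h+1],cv2.TM_CCOEFF_NORMED)
        _,v,_,m=cv2.minMaxLoc(r);print(n,k,"shift",(m[0]-8,m[1]-8),round(v,3))
s=snapshot("scene");x,y=proj(s,Fp([-80,50,170])).astype(int)
A,B=[cv2.cvtColor(i["color"],cv2.COLOR_RGB2GRAY)[y-40:y+40,x-40:x+40].astype(int) for i in(N["scene"],s)]
print("rest diff max",abs(A-B).max())
# residue: does the basket's outline stand where a level one would? mark rim & base corners
c=s["color"].copy()
I=cv2.cvtColor(c,cv2.COLOR_RGB2HSV)
for nm,z in(("rim",162),("base",102)):
    print(nm,[proj(s,Fp([-80+i,50+j,z])).round(0).tolist() for i,j in((-40,52),(-40,-52),(40,52),(40,-52))])
# robust tilt: best shift of drawn wire model vs grey pixels in edge map
E=cv2.distanceTransform(255-cv2.Canny(c,40,100),cv2.DIST_L2,3)
for t in range(-20,21,4):
    a=np.radians(t);tot=[]
    def pt(x,y,z): x2,z2=x*np.cos(a)+z*np.sin(a),-x*np.sin(a)+z*np.cos(a);return Fp([-80+x2,50+y,232+z2])
    for z in(-70,-130):
        cs=[(-40,52),(-40,-52)]+([(40,52)] if z==-70 else [])
        L=[((-40,52),(-40,-52)),((-40,52),(40,52))]
        for p,q in L:
            for k in np.linspace(0,1,25):
                u=proj(s,pt(p[0]+(q[0]-p[0])*k,p[1]+(q[1]-p[1])*k,z)).round().astype(int);tot.append(min(E[u[1],u[0]],4))
    print(t,round(float(np.mean(tot)),2),end="; ")
```

```text
scene flask shift (0, 0) 1.0
scene bottle shift (0, 0) 0.857
scene beaker shift (0, 0) 0.917
top flask shift (0, 0) 0.996
top bottle shift (0, 0) 0.928
top beaker shift (0, 0) 0.843
rest diff max 6
rim [[303.0, 228.0], [283.0, 207.0], [281.0, 241.0], [261.0, 218.0]]
base [[302.0, 240.0], [282.0, 219.0], [281.0, 252.0], [262.0, 230.0]]
-20 1.3; -16 0.98; -12 1.09; -8 1.01; -4 1.11; 0 0.88; 4 1.06; 8 1.54; 12 1.83; 16 2.43; 20 2.8;
```

Run:
```python
from h import *
N=pickle.load(open("d2.pkl","rb"))
for n in N:
    h=cv2.cvtColor(N[n]["color"],cv2.COLOR_RGB2HSV);m=cv2.inRange(h,(0,150,90),(6,255,255))|cv2.inRange(h,(174,150,90),(180,255,255))
    k,l,st,c=cv2.connectedComponentsWithStats(m)
    print(n,[(st[i].tolist()) for i in range(1,k) if st[i,4]>15],"knob top at 1.6/1.4:",proj(N[n],Fp([-28,237,283])).round(1),proj(N[n],Fp([-42,236,283])).round(1))
print(ctrl.finish_job())
```

```text
scene [[293, 243, 17, 18, 105]] knob top at 1.6/1.4: [307.4 250. ] [311.3 247.3]
top [[186, 175, 28, 6, 85]] knob top at 1.6/1.4: [188.5 176. ] [189.3 181.3]
the job is handed in; nothing more can be done
None
```

I finished all three steps and handed the job in at about 25.6 s of the 64 s. No verdict was reported.

- **Hook:** I pushed it left until the force rose to about 17 N at its stop. The block then sat at its predicted home position in the pictures.
- **Lever:** I swung it left until it met its end stop, with about 33 N sideways at the finger (about 40 N in total). In the last check the red knob was where it should be at about 1.6 rad in the top view.
- **Basket:** I gripped it by the sleeve with the tool leaned 30°, lowered it into both prongs, released it and backed away. The blue sleeve was within half a pixel of the predicted seat in the scene view. Two pictures showed no movement of the basket. A wire-model match fitted best at 0° tilt, though only roughly: −16° and −8° scored nearly as well.
- **Bystanders:** The flask, bottle and beaker showed zero shift in both camera views. The bottle and beaker match scores were only 0.84 to 0.93, which I put down to the arm's shadow having moved.

- **Disagreement:** At the hook's stop the tool sat about 5 mm further left than predicted. I took that to be finger width or calibration error, because the pictures agreed with home.
- **Wrong turn:** One early move went about 0.4 m the wrong way. The path was clear and it touched nothing.
- **Joint limits:** Joints 5 and 6 ran right up to their range limits during the hook push, but the readings showed none past them.

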